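Clear the setting block from a spring tester and hold its slide at the pointer

ROBOT

A 6-joint arm with a two-finger parallel gripper is mounted at the origin on the work surface. World frame = base frame: x ahead of the robot, y to its left, z up, the work surface at z = 0. Lengths are in m, angles in rad, forces in N, time in s.
With the tool pointing down it reaches from about 0.3 to 0.775 m from the base axis. Payload 14.6 kg.
Tool frame: the origin (TCP) lies between the finger pads; the fingertips stand 19 mm ahead of it and the grasp point (between the pads) is the TCP; z points along the fingers, y is the direction in which the jaws open and shut (so a half turn about z gives the same grasp; the last joint's range is limited). The gripper opens to 94 mm and grips with 3 to 60 N. Pads are 16 mm wide; open, the fingers measure 119 mm over their backs; the gripper's body (75 mm by 177 mm) begins 78 mm behind the grasp point.
Start: joints at [-1.273, 0.3, 1.521, -0, 1.321, -0.067], TCP at [0.196, -0.514, 0.224] pointing down, gripper open.
Joint ranges: [-3.03, 3.03], [-0.79, 2.21], [0.23, 2.52], [-1.04, 4.18], [0, 3.07], [-2.55, 2.55]. Speed limits (rad/s): [2.22, 2.22, 2.57, 3.14, 3.14, 3.14].

INTERFACE

Orientations are given as [roll, pitch, yaw] about the fixed x, y, z axes, in that order (R = Rz(yaw) Ry(pitch) Rx(roll)).
In Python, from station import telemetry, vision, ctrl gives the robot as it stands. The module is installed in compiled form; this text tells all that it offers.
- The arm moves only by the shell command python3 -m creep 'ROWS' [FORCE]. ROWS is JSON, a list of rows, each a list of 3 entries, a list of its own where there are three numbers: the shift along the tool's x, y, z in units of 50 mm (1.0 is 50 mm), then the turn about the tool's z in units of 8 degrees (1.0 is 8 degrees), then the opening, from 0 (shut) to 1 (fully open). In form: [[[tx, ty, tz], twist, gripper], ...]. A call has 1 to 12 rows; each row is the pose to reach, as a shift and turn from the pose commanded when the call began, along the tool's axes at that moment; what a row does not reach only later rows make up. A row lasts 1/10 s, in which the tool goes at most 50 mm and 8.59 degrees, less where a joint would pass 70% of its speed; a pose out of reach is approached as far as the arm can. A call with a gripper value outside its range is refused whole. The fingers move at their own pace and stop on an object; FORCE is the grip in N (left out, the last holds). Time passes only in rows, so rows that repeat a pose let the fingers close. It gives the time, the measured TCP pose, the force and the opening at its end, in the units of the state.
- telemetry.get_obs(): the state, without advancing time (a new reading comes with each control period).
- vision.camera(name): name is "scene" or "top"; returns a dict with "img" (420x560x3 uint8, red, green, blue), "depth" (420x560 float32, m along the optical axis (not along the pixel's ray), 0 where there is no reading), "vertical_fov" (degrees; the focal length in pixels is half the picture's height over the tangent of half this angle, whatever the lens; pixels are square), "cx", "cy" (the principal point, pixels), "extrinsics" (4x4, takes a point from camera to world coordinates). Camera axes: x right, y down, z forward; pixel columns grow to the right and rows downward; lengths in m; the calibration is good to about 2 mm. A picture is of the moment at which its call begins.
- ctrl.hand_in(): hands the job in, once; it reports no verdict.
The state is a dict: "time_s": time; "qpos": joint angles; "joint_vel": joint speeds; "tau": joint torques, N m; "ee_pos": TCP position; "eef_rot": TCP orientation; "force": force on the tool from outside, world axes, zero at the start; "moment": the same for the moment, N m; "grip_width": finger opening in m.
Only numpy, scipy, OpenCV 4.12 (cv2) and the standard library are available. Lean on these libraries where they do the work, as an engineer would, in place of code of your own. Each camera call takes 0.05 s, during which the arm holds its last target.

TASK

The rectangular aluminium setting block is still standing in the way of the slide on the lab's spring tester. Put it upright and fully down into its own pocket of the storage rack, the empty one whose oblong opening matches it, and let go; then take the slide by its upright pull plate, pull it out against its spring until its index is level with the pointer on the scale rail, and finish while still holding it there (do not let go). Leave everything else where it is.

Things in the scene. Friction and masses are not known exactly. Their poses are not given: they have to be found in the camera images.
- block_center (a point): Centre of the loose setting block: plain aluminium, 60 mm long (its x) x 28 mm wide (its y) x 80 mm tall (its z), 0.3 to 0.5 kg. It stands upright on the tester's bed in front of the slide, its underside 20 mm above the bench; this point is half-way up, 40 mm from its underside. While it stands there the slide cannot reach the pointer.
- pocket_rect_mouth (a point): Middle of the oblong mouth of the block's own pocket, level with its top (48 mm above the bench). The hole is 65 mm along this frame's x, 33 mm along its y, 30 mm deep, flat-floored, rim chamfered. Seated, the block's centre is 10 mm above this point.
- pocket_round_mouth (a point): Same point of the pocket with the round hole (44 mm), which holds the round gauge. All pockets are white blocks 112 x 75 x 42 mm, side by side 80 mm apart along y on a flat grey rack, in any order; a small card on each near rim draws the shape of its hole.
- pocket_square_mouth (a point): Same point of the pocket with the square hole (44 mm, empty); the block does not fit it.
- gauge: Loose aluminium cylinder, 40 mm diameter x 75 mm tall, stored in the round pocket, from which it stands out 45 mm; origin at its underside. To be left alone.
- tester: Fixed spring tester; origin at the bench under it, x along the slide's travel, away from the robot (the slide is pulled to -x), z up. Grey bed x -130 to 200 mm, 140 mm wide, 20 mm high; white spring housing from x = 115 mm on, 56 mm high; steel stop lip at x -115 to -100 mm, 36 mm high; scale rail along the +y side, 28 mm high.
- slide (a joint): How far the slide is pulled out, m: 0 = home (spring pulls it back there), 0.115 = end of travel; grows as the slide moves to the tester's -x. The spring needs about 4 N at the start and 100 N/m more as it comes out (11 to 15 N at the pointer).
- slide_plate (a point): Middle of the top edge of the slide's upright aluminium pull plate: 12 mm thick along the travel (x), 44 mm wide (y); the plate rises from the slide block (60 x 60 mm, top 42 mm above the bench) to this point, 95 mm above the bench. Axes as the tester's. Free space of at least 50 mm before and behind the plate once the block is gone.
- slide_index (a point): Tip of the slide's index, a dark 3 mm finger on its +y side, in line with the middle of the plate, 37 mm above the bench; moves with the slide. Axes as the tester's.
- pointer_tip (a point): Tip of the pointer, the dark 3 mm finger of a small steel clamp with a brass screw on the scale rail; the slide's index is level with it when both have the same x in the tester's frame (slide pulled out by 72 to 103 mm, different every time). Axes as the tester's.
- jar: Amber jar, 56 mm diameter, 75 mm tall; bystander, origin at its underside.
- beaker: Glass beaker, 68 mm diameter, 85 mm tall; bystander.
- screwdriver: Screwdriver lying on the bench, 180 mm long; bystander.
- dish: Shallow white dish, 80 mm diameter, 16 mm tall; bystander.
- stopper: Rubber stopper, 38 mm diameter, 30 mm tall; bystander.
- reagent: White bottle, 60 mm diameter, 140 mm tall; bystander.
- wrench: Wrench lying on the bench, 160 mm long; bystander.
Not all that is in view belongs to the job. Leave any black or orange look-alike of the part that bears block_center alone.

How it is judged:
On the way, in this order (a step that is already met when the one before it is completed fails the run):
1. the block stands fully down in its own pocket, let go (horizontal distance between block_center and pocket_rect_mouth below 0.006 m and z of block_center in the frame of pocket_rect_mouth below 0.014 m and angle between block_center's own z axis and vertical below 0.1 rad and contact force between the fingers and block below 0.2 N), for 0.2 s.
2. the slide is held with its index level with the pointer (x of slide_index in the frame of pointer_tip between -0.005 and 0.005 m and contact force between the fingers and slide above 2 N), for 0.3 s.
At the end, for the whole second after the job is handed in: The block stands upright (0.1 rad) in the oblong pocket, within 6 mm of its middle, at most 4 mm off its floor, let go; the slide's index is within 5 mm of the pointer along the travel and the fingers hold it there (over 2 N on the slide) for the last second (all of step 1 and all of step 2); the arm keeps its last pose, push and grip.
It fails at once if a bystander is moved more than 30 mm (distance of any of jar, beaker, screwdriver, dish, stopper, reagent, wrench, gauge from where it was at the start of the episode above 0.03 m).
It also fails if it takes over 51 s, if anything falls off the work surface, if the arm or the gripper's body presses on something with over 40 N, if the wrist force passes 120 N, or if a joint passes its speed limit or range.

## Working session

There is one attempt and no reset: what is moved stays moved. The work goes in short steps, Python scripts to look and compute and a shell command to move; the robot and the scene stay as the last step left them, time stands still between calls to the robot, and variables do not carry over. Pictures are saved under pics/ and viewed, and the job is handed in when it is done.

```bash
mkdir -p pics
cat > h.py <<'E'
import numpy as np, cv2
from station import telemetry, vision, ctrl
def grab(name):
    c=vision.camera(name); np.savez(f'{name}.npz',**{k:v for k,v in c.items()}); return c
def load(name): 
    z=np.load(f'{name}.npz'); return {k:z[k] for k in z.files}
def foc(c): return c['img'].shape[0]/2/np.tan(np.radians(float(c['vertical_fov']))/2)
def plane(c,u,v,z):
    f=foc(c);E=c['extrinsics'];d=E[:3,:3]@np.array([(u-c['cx'])/f,(v-c['cy'])/f,1]);o=E[:3,3]
    return o+d*(z-o[2])/d[2]
def cloud(c):
    f=foc(c);E=c['extrinsics'];v,u=np.mgrid[:420,:560];d=c['depth']
    P=np.stack([(u-c['cx'])/f*d,(v-c['cy'])/f*d,d],-1)
    return P@E[:3,:3].T+E[:3,3]
def proj(c,p):
    f=foc(c);E=c['extrinsics'];q=E[:3,:3].T@(np.array(p)-E[:3,3]);return q[0]/q[2]*f+c['cx'],q[1]/q[2]*f+c['cy']
def crop(c,name,u0,v0,u1,v1,s):
    im=c['img'][v0:v1,u0:u1,::-1];cv2.imwrite(f'pics/{name}.png',cv2.resize(im,None,fx=s,fy=s,interpolation=cv2.INTER_CUBIC))
E
python3 - <<'E'
from h import *
for n in('scene','top'):
    c=grab(n);crop(c,n+'0',0,0,560,420,1.4);print(n,c['vertical_fov'],c['cx'],c['cy'],c['extrinsics'].round(3).tolist())
print(telemetry.get_obs())
E
```

```text
scene 42.49065217495259 293.88389859961717 206.49603296672046 [[0.766, 0.358, -0.534, 1.333], [0.642, -0.395, 0.657, -0.939], [0.024, -0.846, -0.532, 0.86], [0.0, 0.0, 0.0, 1.0]]
top 42.66410813500135 285.25641527434806 214.95598522479293 [[-0.013, -0.999, 0.053, 0.497], [-1.0, 0.012, -0.012, 0.02], [0.012, -0.053, -0.999, 1.67], [0.0, 0.0, 0.0, 1.0]]
{'time_s': 0.1, 'qpos': array([-1.27265496e+00,  3.00416865e-01,  1.52147675e+00, -2.63192351e-05,
        1.32069876e+00, -6.65894169e-02]), 'joint_vel': array([ 0.00044495, -0.00090589, -0.00101445, -0.00139393, -0.00148553,
       -0.00042896]), 'tau': array([-1.56910619e-04, -5.32649410e+01, -3.53287518e+01,  7.08927051e-02,
        2.35360838e-02, -5.02809553e-05]), 'ee_pos': array([ 0.19612173, -0.51363099,  0.2239602 ]), 'eef_rot': array([-3.14059345e+00, -4.10842778e-05,  3.64737289e-01]), 'force': array([-0.17864058,  0.11675118,  0.27966459]), 'moment': array([ 0.00613677, -0.00490931,  0.05534674]), 'grip_width': 0.09411302157467863}
```

View pics/scene0.png

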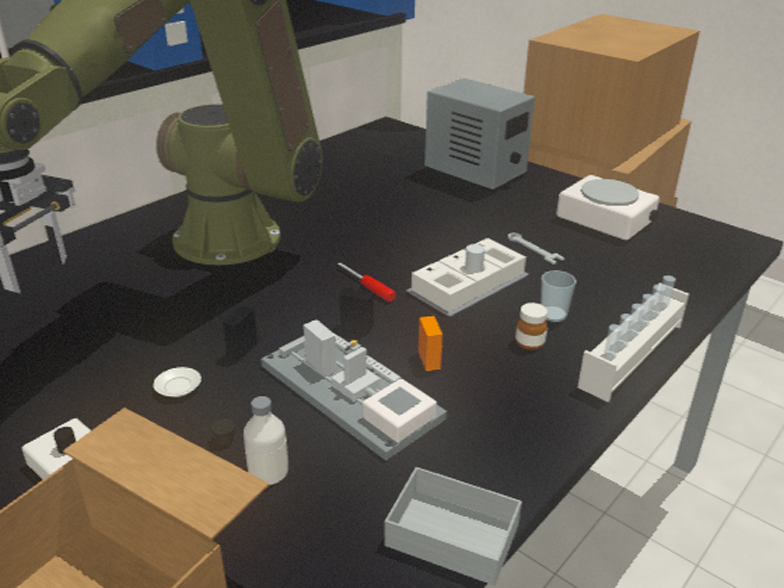

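View pics/top0.png

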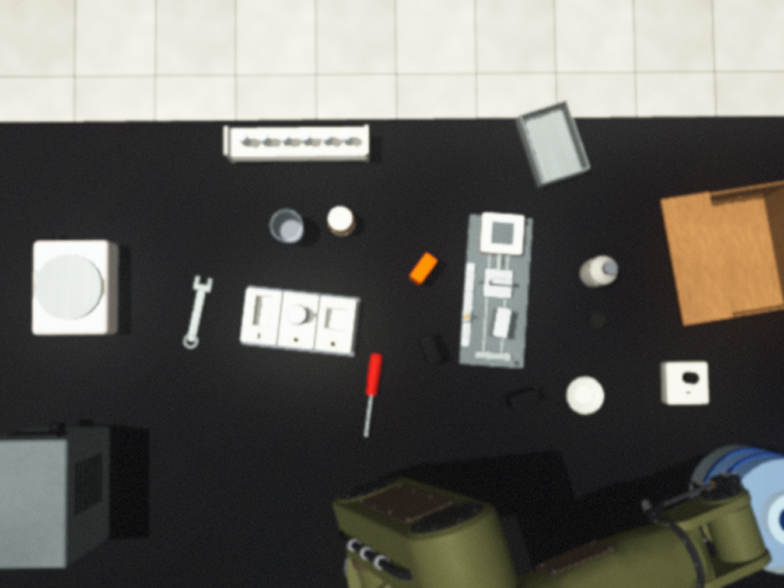

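The scene view (1.4x) shows the tester at (350,385), with an aluminium block in front of the slide at (318,345). The rack is at (470,275), and there are orange (430,343) and black (357,305, 240,330) look-alikes. In the top view the aluminium block is at (503,322), and the possible rect pockets are at (262,317) and (337,317). I'll enlarge these.

Run:
```python
from h import *
t=load('top');s=load('scene')
crop(t,'t_rack',165,195,265,265,7);crop(t,'t_test',320,145,390,270,4.8)
crop(s,'s_rack',280,160,390,230,7);crop(s,'s_test',180,215,325,330,5)
```

```text
(no output)
```

View pics/t_rack.png

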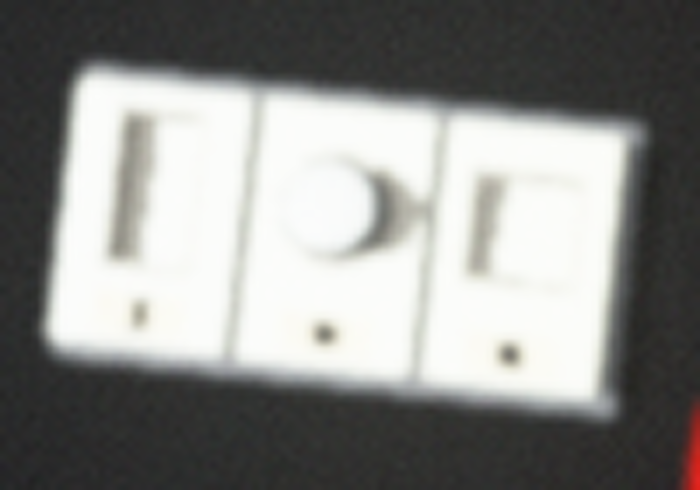

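View pics/t_test.png

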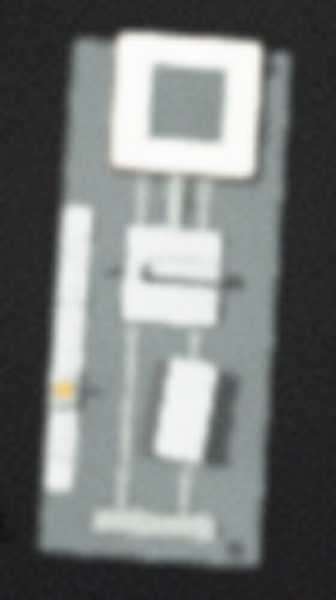

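View pics/s_rack.png

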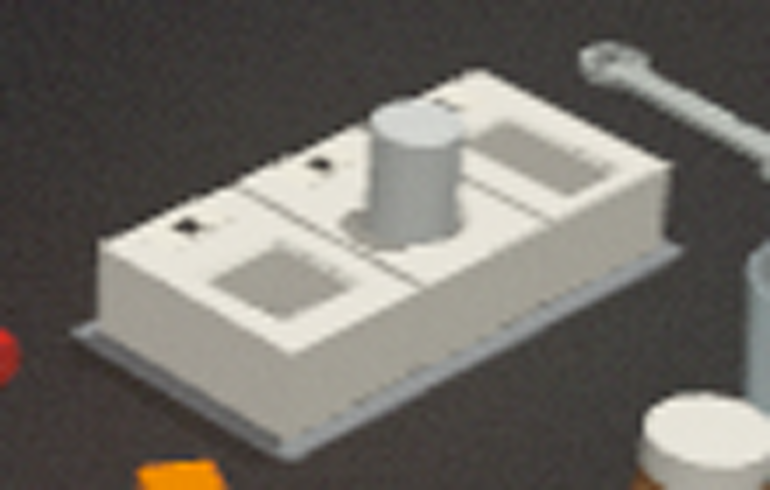

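View pics/s_test.png

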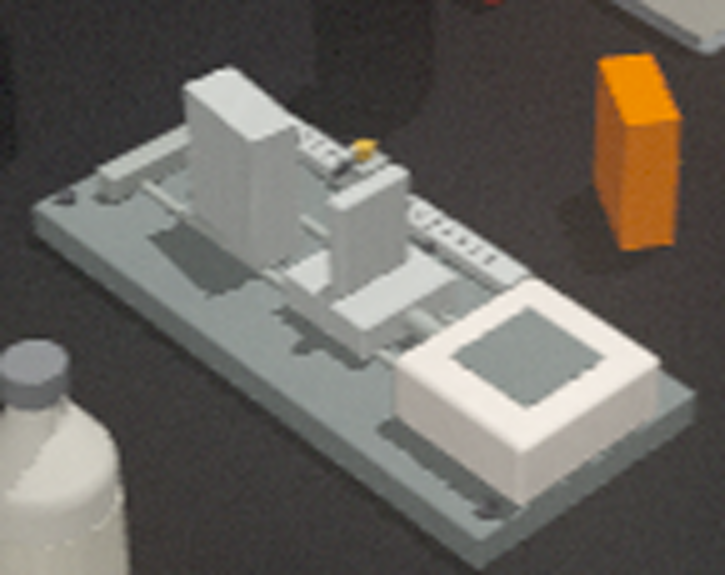

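The top view confirms it: the oblong hole with the bar-shaped card is the leftmost pocket (~(187,221) px). The square is on the right (~(241,228)) and the gauge is in the middle. The aluminium block is at ~(358,231), slightly twisted from the tester axes. The pointer is at ~(333,226). Next I'll measure by depth.

Run:
```python
from h import *
def rect(P,lab):
    (c,wh,a)=cv2.minAreaRect((P[:,:2]*1000).astype(np.float32)); print(lab,len(P),'c',np.round(c,1),'wh',np.round(wh,1),'a',round(a,1),'z',np.median(P[:,2]).round(4))
def comps(m,mn=30):
    n,l,st,ce=cv2.connectedComponentsWithStats(m.astype(np.uint8));
    return [(l==i) for i in range(1,n) if st[i,4]>mn]
for n in('top','scene'):
    c=load(n);P=cloud(c);x,y,z=P[...,0],P[...,1],P[...,2];ok=c['depth']>0
    im=c['img'].astype(int)
    print(n)
    R=ok&(x>.2)&(x<.75)&(y>-.35)&(y<.5)
    for m in comps(R&(abs(z-.1)<.008),15): rect(P[m],'z100'); print('  col',im[m].mean(0))
    for m in comps(R&(abs(z-.048)<.006),60): rect(P[m],'z48')
    for m in comps(R&(abs(z-.056)<.004),60): rect(P[m],'z56')
    for m in comps(R&(abs(z-.020)<.006),60): rect(P[m],'z20')
```

```text
top
z100 41 c [ 619.9 -214.2] wh [42.5 11.1] a 83.6 z 0.0976
  col [224.56097561 228.31707317 226.        ]
z100 92 c [557.5 216.1] wh [38.2 36.4] a 56.1 z 0.095
  col [241.29347826 243.02173913 241.44565217]
z100 192 c [ 533.6 -212.8] wh [28.7 59.6] a 79.6 z 0.1001
  col [230.828125   234.203125   232.49479167]
z48 128 c [ 620.4 -212. ] wh [54.9 58. ] a 88.7 z 0.0444
z48 1298 c [550.  258.3] wh [156.4 111.7] a 82.8 z 0.0482
z48 647 c [535.6 139.3] wh [ 75.4 112. ] a 83.2 z 0.048
z56 430 c [ 717.  -222.1] wh [91.5 64.9] a 88.6 z 0.0561
z20 2431 c [ 598.2 -212.9] wh [141.4 315.2] a 85.1 z 0.0205
z20 177 c [567.3 299. ] wh [30.6 64.6] a 83.6 z 0.0188
z20 178 c [547.8 139.3] wh [43.  43.5] a 86.1 z 0.0188
z20 167 c [419.4  58.7] wh [ 25.1 100.8] a 82.2 z 0.0215
scene
z100 66 c [558.6 218.3] wh [34.6 44.4] a 22.9 z 0.0939
  col [199.18181818 201.03030303 196.57575758]
z100 218 c [ 534.  -210.7] wh [30.6 65.1] a 78.5 z 0.1001
  col [186.76146789 189.01834862 184.84862385]
z100 67 c [ 621.7 -213.3] wh [42.2 14.2] a 82.7 z 0.095
  col [191.1641791  193.31343284 188.86567164]
z48 1226 c [544.7 220.5] wh [240.9 120.4] a 83.3 z 0.0483
z48 87 c [488.  -71.2] wh [62.3 26.1] a 39.3 z 0.0489
z48 91 c [ 383.6 -259.4] wh [64.  28.1] a 80.1 z 0.0484
z48 62 c [652.5 -61.7] wh [25.4 63.3] a 77.9 z 0.0476
z48 93 c [ 538.9 -222.4] wh [63.9 26.2] a 14.2 z 0.0475
z48 183 c [ 622.9 -213.2] wh [60.4 61.3] a 85.6 z 0.0441
z48 91 c [ 716.6 -263.6] wh [ 7.9 67.2] a 84.0 z 0.0484
z56 695 c [ 719.5 -221. ] wh [92.3 68.1] a 85.5 z 0.0568
z20 160 c [399.9  57.9] wh [ 24.8 152.2] a 84.4 z 0.0211
z20 274 c [547.6 218.2] wh [240.1 115.3] a 83.1 z 0.02
z20 83 c [487.8 -68.5] wh [60.3 28.5] a 44.4 z 0.0197
z20 86 c [ 383.4 -259.6] wh [65.3 27.5] a 81.7 z 0.0199
z20 1887 c [ 597.4 -219.6] wh [129.6 316.3] a 83.6 z 0.0204
z20 89 c [ 644.1 -168.2] wh [26.9 57.5] a 47.7 z 0.0213
```

```bash
cat >> h.py <<'E'
def units(x,y,z,yawdeg):
    from scipy.spatial.transform import Rotation as Ro
    o=telemetry.get_obs();R=Ro.from_euler('xyz',o['eef_rot']).as_matrix()
    d=R.T@(np.array([x,y,z])-o['ee_pos']); tw=(np.degrees(o['eef_rot'][2])-yawdeg+90)%180-90
    print('shift units',(d/.05).round(3),'twist',round(tw/8,3),'| pos',o['ee_pos'].round(4),'rpy',np.degrees(o['eef_rot']).round(2),'t',o['time_s'],'w',round(o['grip_width'],4),'F',o['force'].round(2),'q6',o['qpos'][5].round(2))
E
python3 - <<'E'
from h import *
units(.534,-.212,.2,-10.9)
# pointer and index in both views, plus edges
for n in('top','scene'):
    c=load(n);P=cloud(c);x,y,z=P[...,0],P[...,1],P[...,2];im=c['img'].astype(int)
    m=(c['depth']>0)&(x>.45)&(x<.65)&(y>-.2)&(y<-.1)&(z>.01)&(z<.06)&(im[...,0]-im[...,2]>35)
    print(n,'brass',m.sum(),P[m].mean(0).round(4) if m.any() else '', np.argwhere(m).mean(0)[::-1])
E
```

```text
shift units [ 8.465 -3.225  0.483] twist 3.975 | pos [ 0.1961 -0.5136  0.224 ] rpy [-179.94   -0.     20.9 ] t 0.1 w 0.0941 F [-0.18  0.12  0.28] q6 -0.07
top brass 13 [ 0.548  -0.1436  0.0435] [332.76923077 225.61538462]
scene brass 14 [ 0.551  -0.1421  0.0437] [252.  244.5]
```

```bash
python3 -m creep '[[[0.7,-0.3,0],0.8,0.6],[[1.6,-0.6,0],1.6,0.6],[[2.5,-0.95,0],2.4,0.6],[[3.4,-1.3,0],3.2,0.6],[[4.3,-1.64,0],3.98,0.6],[[5.2,-2,0],3.98,0.6],[[6.1,-2.3,0],3.98,0.6],[[7,-2.65,0],3.98,0.6],[[7.8,-2.97,0],3.98,0.6],[[8.46,-3.22,0],3.98,0.6],[[8.46,-3.22,0.1],3.98,0.6],[[8.46,-3.22,0.1],3.98,0.6]]' 30
python3 - <<'E'
from h import *
units(.534,-.212,.075,-10.9)
c=grab('scene');crop(c,'s1',120,60,400,270,2.8)
E
```

```text
time_s: 1.3
ee_pos: [0.5337, -0.212, 0.2183]
eef_rot: [-3.141, 0.002, -0.19]
force: [-0.6, 0.0, 1.0]
grip_width: 0.0568
shift units [1.100e-02 1.000e-03 2.865e+00] twist 0.005 | pos [ 0.5337 -0.212   0.2183] rpy [-1.7998e+02  1.2000e-01 -1.0860e+01] t 1.3 w 0.0568 F [-0.57  0.05  1.04] q6 1.32
```

View pics/s1.png

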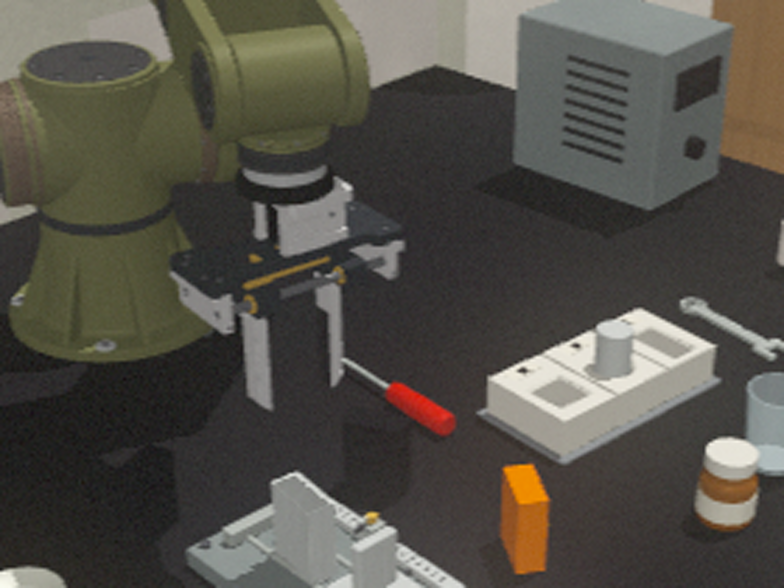

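The gripper is above the block with the jaws across its width, fingers at (258,360) and (335,330). The plain aluminium block at (300,515) is the right one; the orange one at (525,515) stays. Next I descend and grip.

```bash
python3 -m creep '[[[0,0,0.6],0,0.6],[[0,0,1.3],0,0.6],[[0,0,2],0,0.6],[[0,0,2.6],0,0.6],[[0,0,2.86],0,0.6],[[0,0,2.86],0,0.6],[[0,0,2.86],0,0.3],[[0,0,2.86],0,0.2],[[0,0,2.86],0,0.2],[[0,0,2.86],0,0.2],[[0,0,2.86],0,0.2],[[0,0,2.86],0,0.2]]' 35
python3 - <<'E'
from h import *
units(.534,-.212,.2,-10.9)
E
```

```text
time_s: 2.55
ee_pos: [0.5343, -0.2125, 0.0773]
eef_rot: [3.141, -0.001, -0.191]
force: [-0.8, 1.5, 6.4]
grip_width: 0.028
shift units [-0.005 -0.009 -2.455] twist -0.004 | pos [ 0.5343 -0.2125  0.0773] rpy [ 1.7999e+02 -6.0000e-02 -1.0930e+01] t 2.55 w 0.028 F [-0.85  1.51  6.44] q6 1.32
```

```bash
python3 -m creep '[[[0,0,-0.2],0,0.1],[[0,0,-0.8],0,0.1],[[0,0,-1.5],0,0.1],[[0,0,-2.2],0,0.1],[[0,0,-2.5],0,0.1],[[0,0,-2.5],0,0.1],[[0,0,-2.5],0,0.1]]' 35
python3 - <<'E'
from h import *
units(.567,.2967,.2,-6.9)
E
```

```text
time_s: 3.25
ee_pos: [0.5336, -0.2123, 0.2007]
eef_rot: [-3.141, 0.001, -0.191]
force: [0.6, -0.1, -2.9]
grip_width: 0.0277
shift units [ -1.275 -10.122   0.018] twist -0.505 | pos [ 0.5336 -0.2123  0.2007] rpy [-1.7998e+02  6.0000e-02 -1.0940e+01] t 3.25 w 0.0277 F [ 0.59 -0.09 -2.94] q6 1.32
```

```bash
python3 -m creep '[[[-0.05,-0.6,0],0,0.1],[[-0.18,-1.5,0],-0.1,0.1],[[-0.31,-2.5,0],-0.2,0.1],[[-0.44,-3.5,0],-0.3,0.1],[[-0.56,-4.5,0],-0.4,0.1],[[-0.7,-5.5,0],-0.5,0.1],[[-0.82,-6.5,0],-0.5,0.1],[[-0.95,-7.5,0],-0.5,0.1],[[-1.05,-8.4,0],-0.5,0.1],[[-1.16,-9.2,0],-0.5,0.1],[[-1.23,-9.8,0],-0.5,0.1],[[-1.275,-10.12,0],-0.5,0.1]]' 35
python3 -m creep '[[[0,0,0],0,0.1],[[0,0,0],0,0.1]]'
python3 - <<'E'
from h import *
units(.567,.2967,.11,-6.9)
E
```

```text
time_s: 4.45
ee_pos: [0.5665, 0.2985, 0.1993]
eef_rot: [3.14, 0.003, -0.119]
force: [-0.2, -0.7, -3.6]
grip_width: 0.0277
time_s: 4.65
ee_pos: [0.5673, 0.2954, 0.2005]
eef_rot: [3.141, 0.001, -0.121]
force: [-0.2, -0.1, -2.9]
grip_width: 0.0278
shift units [-0.006 -0.026  1.811] twist -0.007 | pos [0.5673 0.2954 0.2005] rpy [ 1.7994e+02  7.0000e-02 -6.9600e+00] t 4.65 w 0.0278 F [-0.15 -0.07 -2.95] q6 2.12
```

```bash
python3 -m creep '[[[0,-0.03,0.5],0,0.1],[[0,-0.03,1],0,0.1],[[0,-0.03,1.4],0,0.1],[[0,-0.03,1.6],0,0.1],[[0,-0.03,1.6],0,0.1],[[0,-0.03,1.6],0,0.1]]'
python3 - <<'E'
from h import *
units(.567,.2967,.0765,-6.9)
for n in('scene','top'):
    c=grab(n);P=cloud(c);x,y,z=P[...,0],P[...,1],P[...,2]
    m=(c['depth']>0)&(abs(x-.567)<.05)&(abs(y-.297)<.04)&(abs(z-.141)<.006)
    q=(P[m][:,:2]*1000).astype(np.float32);print(n,m.sum(), cv2.minAreaRect(q) if m.sum()>5 else '',P[m].mean(0))
c=load('scene');crop(c,'s2',290,120,400,210,7)
c=load('top');crop(c,'t2',150,170,270,270,6)
E
```

```text
time_s: 5.25
ee_pos: [0.5681, 0.2974, 0.1225]
eef_rot: [-3.141, -0.001, -0.122]
force: [-0.1, 0.1, -2.4]
grip_width: 0.0281
shift units [-0.02   0.018  0.92 ] twist -0.01 | pos [0.5681 0.2974 0.1225] rpy [-1.7997e+02 -6.0000e-02 -6.9800e+00] t 5.25 w 0.0281 F [-0.08  0.15 -2.35] q6 2.12
scene 116 ((572.8948364257812, 294.2430419921875), (54.77653121948242, 55.096435546875), 51.286808013916016) [0.57652134 0.28973157 0.14214431]
top 2  [0.54071528 0.30147197 0.14266588]
```

View pics/s2.png

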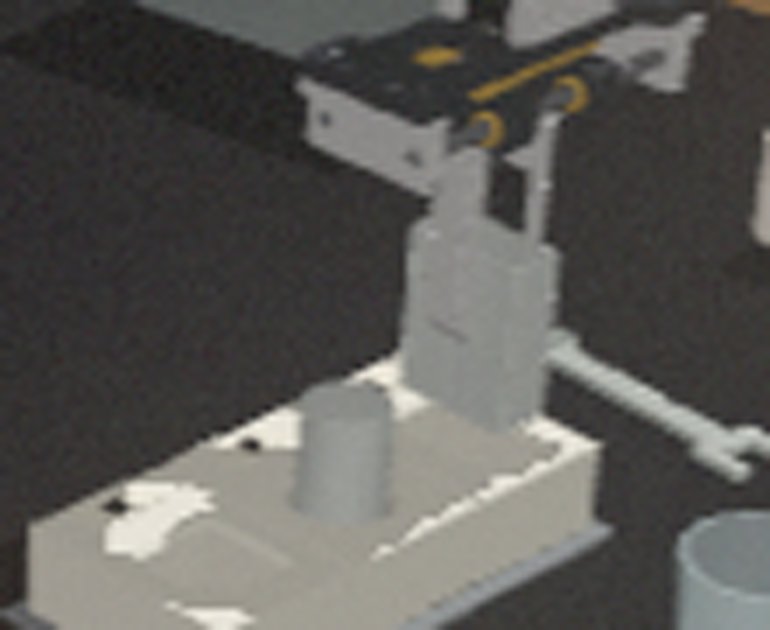

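View pics/t2.png

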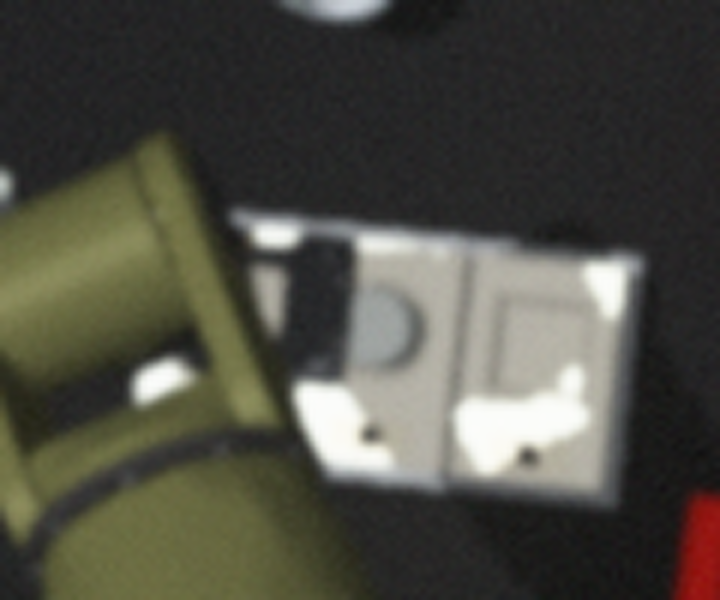

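The scene view shows the block upright over the left pocket, its bottom corner at (500,425) in the crop. I'll compare the block's visible faces with the rack's faces using the same camera's depth.

Run:
```python
from h import *
c=load('scene');P=cloud(c);a=np.radians(-6.9);X=np.array([np.cos(a),np.sin(a)]);Y=np.array([-X[1],X[0]])
o=np.array([.567,.2967]);Q=P[...,:2]-o;lx=Q@X*1000;ly=Q@Y*1000;z=P[...,2]*1000
gx=np.diff(lx,axis=1,append=0)
m=(abs(lx)<45)&(abs(ly)<30)&(z>70)&(z<130)
h,e=np.histogram(lx[m],np.arange(-45,46,2));print('lx',[(int(b),int(n)) for b,n in zip(e,h) if n])
h,e=np.histogram(ly[m],np.arange(-30,31,2));print('ly',[(int(b),int(n)) for b,n in zip(e,h) if n])
xf=m&(lx>26)&(abs(ly)<10);yf=m&(ly<-10)&(abs(lx)<24)&(z<95)
print('block +x face',np.median(lx[xf]),xf.sum(),' -y face',np.median(ly[yf]),yf.sum())
for f,nm in((xf,'xf'),(yf,'yf')): 
    A=np.c_[lx[f],ly[f],z[f]];u,s,v=np.linalg.svd(A-A.mean(0));print(nm,v[2].round(3),np.sqrt(s[2]**2/len(A)).round(2))
r=(z>12)&(z<42)&(lx>30)&(lx<60)&(ly<30)&(ly>-190);print('rack +x face',np.median(lx[r]),r.sum());A=np.c_[lx[r],ly[r],z[r]];u,s,v=np.linalg.svd(A-A.mean(0));print(v[2].round(3))
r=(z>12)&(z<42)&(ly<-185)&(ly>-205)&(lx>-60)&(lx<35);print('rack -y face',np.median(ly[r]),r.sum());A=np.c_[lx[r],ly[r],z[r]];u,s,v=np.linalg.svd(A-A.mean(0));print(v[2].round(3))
# square hole rim via image: hole floor/wall pixels z<42 inside
h=(z<42)&(abs(lx)<40)&(ly>-188)&(ly<-130);print('sq hole below-rim x',np.percentile(lx[h],[2,98]),'y',np.percentile(ly[h],[2,98]))
hh=(z<42)&(abs(lx)<40)&(ly>-25)&(ly<25);print('rect hole',hh.sum())
```

```text
lx [(-31, 1), (-29, 8), (-27, 8), (-25, 9), (-23, 7), (-21, 8), (-19, 5), (-17, 7), (-15, 3), (-13, 5), (-11, 8), (-9, 7), (-7, 7), (-5, 7), (-3, 7), (-1, 11), (1, 7), (3, 10), (5, 7), (7, 5), (9, 16), (11, 20), (13, 13), (15, 7), (17, 9), (19, 8), (21, 11), (23, 10), (25, 18), (27, 22), (29, 38), (31, 38), (33, 7), (35, 3)]
ly [(-30, 1), (-28, 7), (-26, 10), (-24, 9), (-22, 3), (-20, 7), (-18, 9), (-16, 33), (-14, 74), (-12, 71), (-10, 35), (-8, 20), (-6, 7), (-4, 6), (-2, 5), (0, 11), (2, 10), (4, 6), (6, 6), (8, 12), (10, 8), (12, 2), (14, 4), (18, 1)]
block +x face 30.81348162529028 83  -y face -12.831982561294529 75
xf [ 1.    -0.022  0.006] 2.12
yf [ 0.006  0.999 -0.04 ] 1.79
rack +x face 42.96809756562037 406
[-1.     0.002 -0.004]
rack -y face -194.26445529758445 206
[ 0.006  1.    -0.008]
sq hole below-rim x [-26.28713073  39.84172335] y [-178.69384771 -131.33954118]
rect hole 90
```

```bash
python3 -m creep '[[[-0.03,-0.01,0.1],0,0.1],[[-0.03,-0.01,0.2],0,0.1],[[-0.03,-0.01,0.3],0,0.1],[[-0.03,-0.01,0.4],0,0.1],[[-0.03,-0.01,0.5],0,0.1],[[-0.03,-0.01,0.5],0,0.1]]'
python3 - <<'E'
from h import *
units(.567,.2967,.0765,-6.9)
E
```

```text
time_s: 5.95
ee_pos: [0.5658, 0.2984, 0.0954]
eef_rot: [3.141, 0.001, -0.121]
force: [0.2, -0.3, -2.7]
grip_width: 0.0278
shift units [0.029 0.031 0.379] twist -0.005 | pos [0.5658 0.2984 0.0954] rpy [ 1.7996e+02  7.0000e-02 -6.9400e+00] t 5.95 w 0.0278 F [ 0.21 -0.28 -2.72] q6 2.12
```

The block has entered about 10 mm into the pocket with no contact force. I'll keep going.

```bash
python3 -m creep '[[[0,0,0.1],0,0.1],[[0,0,0.2],0,0.1],[[0,0,0.3],0,0.1],[[0,0,0.36],0,0.1],[[0,0,0.38],0,0.1],[[0,0,0.38],0,0.1],[[0,0,0.38],0,0.1]]'
python3 - <<'E'
from h import *
units(.567,.2967,.0755,-6.9)
E
```

```text
time_s: 6.65
ee_pos: [0.5662, 0.2986, 0.0777]
eef_rot: [-3.141, -0.0, -0.121]
force: [0.4, -0.6, -2.7]
grip_width: 0.0276
shift units [0.02  0.036 0.043] twist -0.005 | pos [0.5662 0.2986 0.0777] rpy [-1.7999e+02 -2.0000e-02 -6.9400e+00] t 6.65 w 0.0276 F [ 0.44 -0.63 -2.75] q6 2.12
```

```bash
python3 -m creep '[[[0,0,0.03],0,0.1],[[0,0,0.06],0,0.1],[[0,0,0.08],0,0.1],[[0,0,0.1],0,0.1],[[0,0,0.1],0,0.1]]'
```

```text
time_s: 7.15
ee_pos: [0.5664, 0.2987, 0.0753]
eef_rot: [-3.141, -0.001, -0.121]
force: [-11.0, -5.5, 22.5]
grip_width: 0.0278
```

On the floor (z 75.3 as expected, reaction force present). I'll ease off and open just partway, because of the gauge.

```bash
python3 -m creep '[[[0,0,-0.04],0,0.1],[[0,0,-0.04],0,0.44],[[0,0,-0.04],0,0.44],[[0,0,-0.04],0,0.44],[[0,0,-0.04],0,0.44],[[0,0,-0.3],0,0.44],[[0,0,-0.9],0,0.44],[[0,0,-1.6],0,0.44],[[0,0,-2.3],0,0.44],[[0,0,-2.6],0,0.44],[[0,0,-2.6],0,0.44]]'
python3 - <<'E'
from h import *
c=grab('scene');crop(c,'s3',290,120,400,220,6);P=cloud(c);x,y,z=P[...,0],P[...,1],P[...,2]
m=(c['depth']>0)&(abs(x-.567)<.05)&(abs(y-.297)<.04)&(z>.085)&(z<.11)
mm=m&(z>.093);q=(P[mm][:,:2]*1000).astype(np.float32);print(mm.sum(),cv2.minAreaRect(q),np.median(P[mm][:,2]))
A=P[mm];co=np.linalg.lstsq(np.c_[A[:,:2],np.ones(len(A))],A[:,2],rcond=None)[0];print('tilt slopes',co[:2])
units(.58,-.21,.2,-5)
E
```

```text
time_s: 8.25
ee_pos: [0.5667, 0.2989, 0.2049]
eef_rot: [-3.139, -0.003, -0.121]
force: [-0.0, -0.6, 0.5]
grip_width: 0.0414
123 ((567.0626220703125, 296.3651428222656), (34.515602111816406, 63.51559829711914), 81.12743377685547) 0.09835675227938834
tilt slopes [-0.00591092  0.03177218]
shift units [ 1.504 10.064  0.048] twist -0.242 | pos [0.5661 0.2986 0.2025] rpy [-1.7998e+02 -4.0000e-02 -6.9400e+00] t 8.3 w 0.0414 F [-0.37  0.85 -0.24] q6 2.12
```

View pics/s3.png

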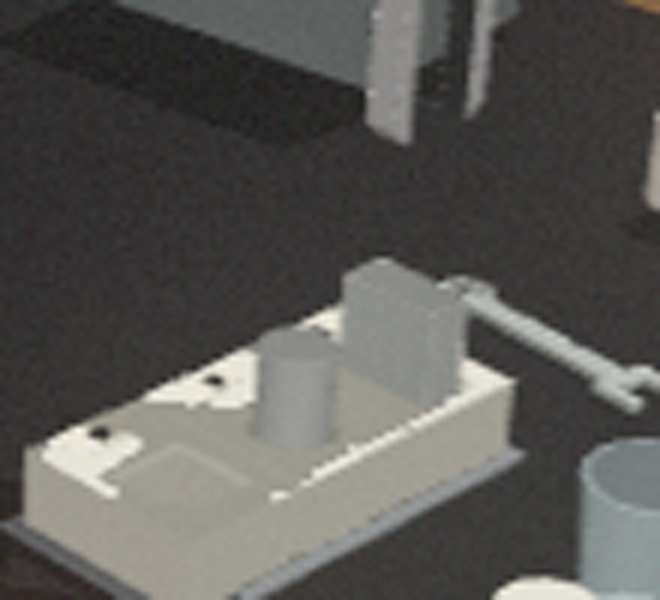

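The block stands upright in its pocket at (405,325) in the crop: top at z 98.4 mm (98 expected), free of the fingers, gauge untouched. On to the tester, with the view now clear.

Run:
```python
from h import *
t=grab('top');s=load('scene')
crop(t,'t4',320,145,390,270,4.8);crop(s,'s4',180,205,325,320,5.2)
for n,c in(('top',t),('scene',s)):
    P=cloud(c);x,y,z=P[...,0],P[...,1],P[...,2];R=(c['depth']>0)&(x>.4)&(x<.8)&(y>-.3)&(y<-.12)
    for lo,hi in((.09,.1),(.0385,.05),(.0155,.0245),(.052,.062)):
        m=R&(z>lo)&(z<hi)
        k,l,st,_=cv2.connectedComponentsWithStats(m.astype(np.uint8))
        i=1+np.argmax(st[1:,4]);q=P[l==i];r=cv2.minAreaRect((q[:,:2]*1000).astype(np.float32))
        print(n,lo,len(q),np.round(r[0],1),np.round(r[1],1),round(r[2],1),np.median(q,0).round(4))
```

```text
top 0.09 49 [ 620.2 -214.1] [42.6 11.5] 83.1 [ 0.6208 -0.214   0.0946]
top 0.0385 251 [ 632.8 -210. ] [71.  84.3] 85.0 [ 0.6132 -0.2135  0.0425]
top 0.0155 2327 [ 605.5 -213.2] [140.6 329.7] 85.0 [ 0.5679 -0.2134  0.0202]
top 0.052 668 [ 727.  -223.3] [90.7 85.1] 85.3 [ 0.7269 -0.2223  0.0564]
scene 0.09 73 [ 621.8 -213.2] [41.4 13.9] 86.0 [ 0.6238 -0.2126  0.0953]
scene 0.0385 315 [ 628.4 -217.1] [79.  66.4] 54.8 [ 0.633  -0.2207  0.0423]
scene 0.0155 2477 [ 606.1 -212.6] [142.4 335.2] 85.5 [ 0.562  -0.2489  0.0205]
scene 0.052 1000 [ 728.3 -221.8] [92.8 87.6] 85.4 [ 0.7318 -0.2255  0.0567]
```

View pics/t4.png

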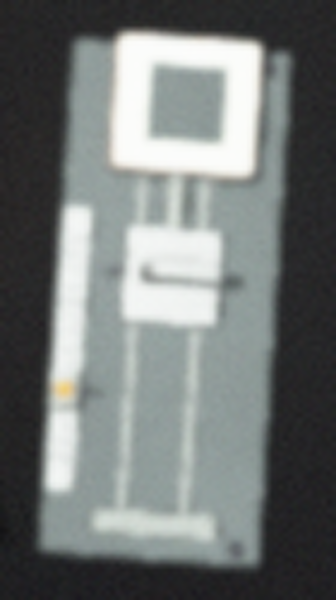

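View pics/s4.png

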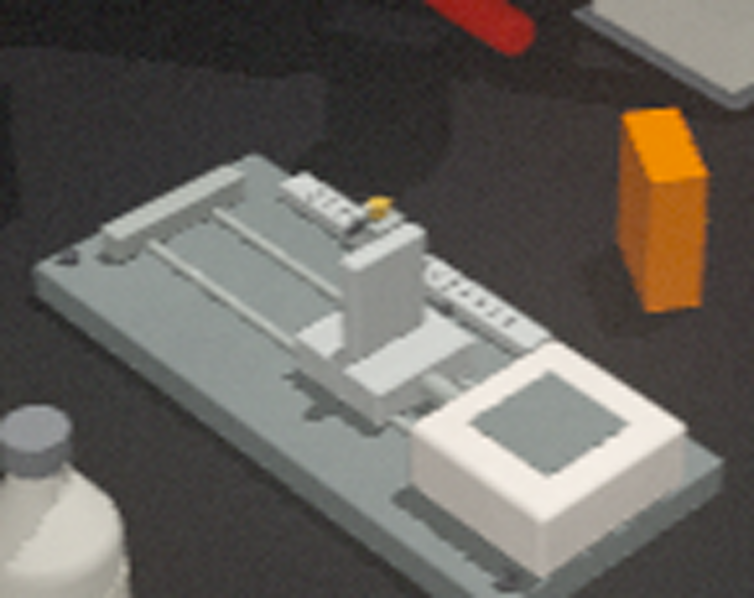

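The top crop shows the pointer finger at ~(95,393), i.e. image (339.8,226.9), and the index stub at ~(113,272), i.e. image (343.5,201.7). I'll measure both sub-pixel, by darkness centroid.

Run:
```python
from h import *
t=load('top');g=cv2.cvtColor(t['img'],cv2.COLOR_RGB2GRAY).astype(int)
print('pointer rows 221..232, cols 330..344');print(g[221:233,330:345])
print('index rows 196..208, cols 338..350');print(g[196:209,338:351])
a=np.radians(-5.0);X=np.array([np.cos(a),np.sin(a)]);Y=np.array([-X[1],X[0]]);o=np.array([.5706,-.2102])
def loc(c,u,v,z): p=plane(c,u,v,z)[:2]-o;return (p@X*1000).round(1),(p@Y*1000).round(1)
for nm,r,cs in(('ptr',(223,231),range(336,342)),('idx',(199,205),range(341,346))):
    for u in cs:
        col=g[r[0]:r[1],u];w=np.clip(col.max()-15-col,0,None)
        if w.sum()>10: v=(w*np.arange(*r)).sum()/w.sum();print(nm,u,round(v,2),w.max(),loc(t,u,v,.037))
s=load('scene');crop(s,'s5',230,230,275,265,16)
```

```text
pointer rows 221..232, cols 330..344
[[133 206 236 239 235 231 212 173 150 150 153 155 152 152 153]
 [148 212 233 236 232 222 193 157 146 149 152 154 149 152 152]
 [159 214 230 230 225 210 175 144 143 148 149 150 150 153 151]
 [158 209 223 221 214 199 165 135 137 146 147 149 151 150 154]
 [151 199 214 210 204 184 155 128 126 136 142 146 148 151 153]
 [150 195 208 205 202 180 148 118 116 127 131 140 148 150 152]
 [156 202 211 211 204 183 146 117 124 130 133 137 148 151 157]
 [161 201 214 212 202 180 139 122 135 142 144 148 151 153 156]
 [157 199 205 197 191 170 136 127 141 149 147 150 150 153 160]
 [160 202 209 207 202 186 150 137 144 147 149 150 149 154 161]
 [174 223 230 229 227 208 169 146 148 146 151 150 151 149 159]
 [186 231 238 236 234 217 175 152 149 151 146 150 151 152 159]]
index rows 196..208, cols 338..350
[[209 177 158 159 161 160 157 168 200 234 242 243 244]
 [207 172 160 157 156 159 156 166 197 231 241 244 241]
 [199 167 159 158 158 156 157 168 199 232 240 239 236]
 [197 164 156 156 155 153 152 166 207 235 238 229 219]
 [191 160 155 152 148 142 143 160 208 233 234 208 192]
 [188 160 152 147 138 130 132 159 208 233 228 188 168]
 [186 158 154 150 143 137 143 173 215 235 228 184 154]
 [183 160 156 157 147 151 157 186 226 238 234 206 175]
 [177 154 157 158 153 157 165 198 231 242 239 231 221]
 [176 153 156 156 156 156 170 201 235 243 243 242 240]
 [173 150 154 157 158 160 166 207 235 244 244 244 243]
 [162 150 158 156 158 156 163 204 236 244 243 243 244]
 [159 149 156 157 153 157 165 199 235 243 244 245 243]]
ptr 336 227.9 24 (np.float64(-34.3), np.float64(53.4))
ptr 337 226.94 12 (np.float64(-31.2), np.float64(50.6))
ptr 338 226.1 13 (np.float64(-28.4), np.float64(47.7))
ptr 339 226.36 7 (np.float64(-29.0), np.float64(44.7))
idx 343 201.29 12 (np.float64(48.3), np.float64(37.7))
idx 344 201.0 18 (np.float64(49.4), np.float64(34.8))
idx 345 200.36 24 (np.float64(51.6), np.float64(31.8))
```

View pics/s5.png

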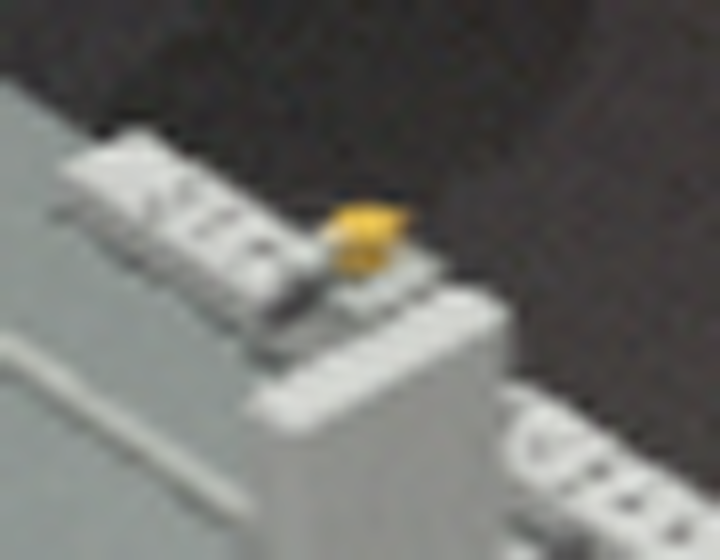

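Run:
```python
from h import *
units(.6205,-.2139,.2,85)
```

```text
shift units [ 2.325 10.039  0.027] twist 11.008 | pos [0.5657 0.2984 0.2011] rpy [ 1.7995e+02  8.0000e-02 -6.9400e+00] t 8.35 w 0.0415 F [-0.06 -0.2  -0.21] q6 2.12
```

```bash
python3 -m creep '[[[0.1,0.5,0],-0.9,0.5],[[0.32,1.4,0],-1.9,0.5],[[0.55,2.4,0],-2.9,0.5],[[0.8,3.4,0],-3.9,0.5],[[1.02,4.4,0],-4.9,0.5],[[1.25,5.4,0],-5.9,0.5],[[1.48,6.4,0],-6.9,0.5],[[1.7,7.4,0],-7.9,0.5],[[1.95,8.4,0],-8.9,0.5],[[2.12,9.2,0],-9.9,0.5],[[2.27,9.8,0],-10.8,0.5],[[2.32,10.04,0],-11.49,0.5]]' 40
python3 -m creep '[[[0,0,0],0,0.5],[[0,0,0],0,0.5]]'
python3 - <<'E'
from h import *
units(.6205,-.2139,.072,85)
c=grab('scene');crop(c,'s6',170,100,330,320,2.7)
E
```

```text
time_s: 9.55
ee_pos: [0.6197, -0.2173, 0.1995]
eef_rot: [-3.138, -0.001, 1.485]
force: [-0.9, -0.0, -0.4]
grip_width: 0.0469
time_s: 9.75
ee_pos: [0.6203, -0.2131, 0.2008]
eef_rot: [-3.139, -0.001, 1.48]
force: [0.7, -0.6, -0.1]
grip_width: 0.0469
shift units [-0.018  0.012  2.576] twist -0.024 | pos [ 0.6203 -0.2131  0.2008] rpy [-1.7987e+02 -5.0000e-02  8.4810e+01] t 9.75 w 0.0469 F [ 0.75 -0.6  -0.14] q6 -0.3
```

View pics/s6.png

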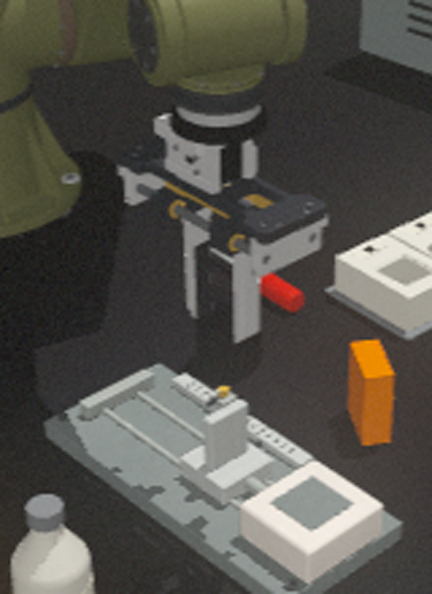

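The fingers at (193,270) and (247,300) straddle the travel axis above the plate at (227,430). I descend and grip.

```bash
python3 -m creep '[[[0,0,0.6],0,0.5],[[0,0,1.3],0,0.5],[[0,0,2],0,0.5],[[0,0,2.4],0,0.5],[[0,0,2.58],0,0.5],[[0,0,2.58],0,0.5],[[0,0,2.58],0,0],[[0,0,2.58],0,0],[[0,0,2.58],0,0],[[0,0,2.58],0,0],[[0,0,2.58],0,0],[[0,0,2.58],0,0]]' 50
python3 - <<'E'
from h import *
units(.6205,-.2139,.072,85)
E
```

```text
time_s: 11.0
ee_pos: [0.6206, -0.2138, 0.0738]
eef_rot: [3.142, 0.0, 1.483]
force: [-2.1, 1.3, 3.5]
grip_width: 0.0118
shift units [-0.002 -0.003  0.036] twist -0.002 | pos [ 0.6206 -0.2138  0.0738] rpy [1.7999e+02 1.0000e-02 8.4980e+01] t 11.0 w 0.0118 F [-2.06  1.35  3.46] q6 -0.3
```

```bash
python3 -m creep '[[[0,-0.12,0],0,0],[[0,-0.27,0],0,0],[[0,-0.42,0],0,0],[[0,-0.57,0],0,0],[[0,-0.72,0],0,0],[[0,-0.87,0],0,0],[[0,-1.02,0],0,0],[[0,-1.17,0],0,0],[[0,-1.32,0],0,0],[[0,-1.45,0],0,0],[[0,-1.54,0],0,0],[[0,-1.56,0],0,0]]' 55
python3 -m creep '[[[0,0,0],0,0],[[0,0,0],0,0]]'
python3 - <<'E'
from h import *
units(.6206-.078*.9962,-.2138+.078*.0872,.072,85)
c=grab('scene');crop(c,'s7',190,190,300,275,7)
t=grab('top');crop(t,'t7',320,145,390,270,4.8)
E
```

```text
time_s: 12.2
ee_pos: [0.5435, -0.2072, 0.0738]
eef_rot: [3.138, 0.001, 1.483]
force: [11.6, -2.7, -3.6]
grip_width: 0.0115
time_s: 12.4
ee_pos: [0.5438, -0.2072, 0.0738]
eef_rot: [3.138, 0.001, 1.483]
force: [10.7, -3.2, -3.0]
grip_width: 0.0121
shift units [ 0.003 -0.018  0.036] twist -0.003 | pos [ 0.5438 -0.2072  0.0738] rpy [1.798e+02 5.000e-02 8.498e+01] t 12.4 w 0.0121 F [10.71 -3.17 -3.02] q6 -0.34
```

View pics/s7.png

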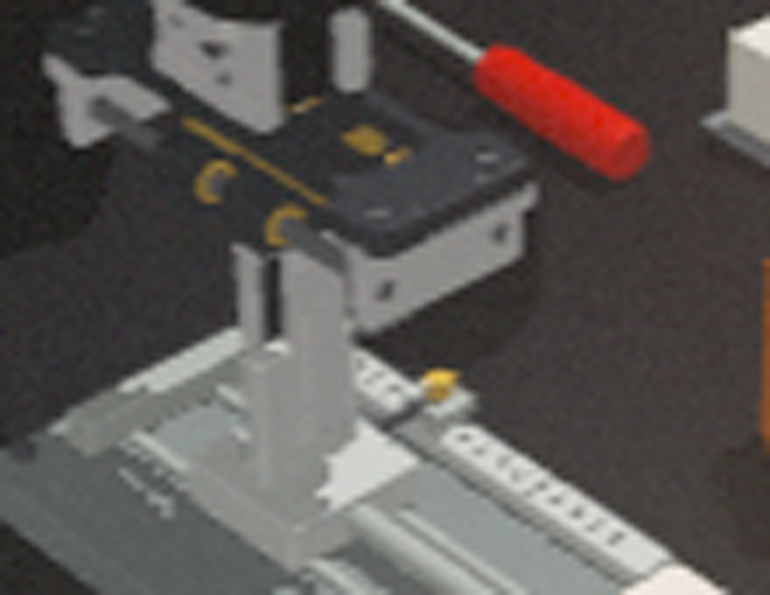

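View pics/t7.png

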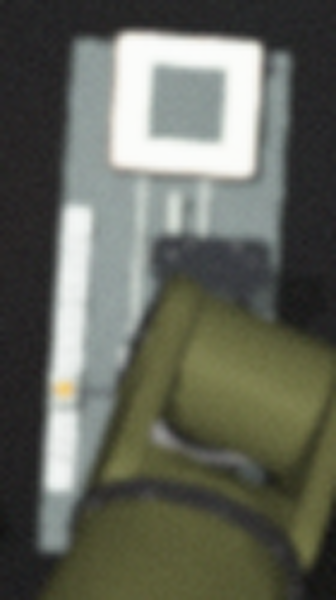

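The slide has followed by about 77 mm and is held against about 11 N. In the top crop, the pointer at (95,392) has a dark continuation toward (112,393), which looks in line. I'll check it closely.

Run:
```python
from h import *
t=load('top');g=cv2.cvtColor(t['img'],cv2.COLOR_RGB2GRAY).astype(int)
print(g[220:234,335:350])
crop(t,'t8',325,213,357,240,22);s=load('scene');crop(s,'s8',228,235,262,260,22)
# slide block z=42 top and plate faces in scene: +x end of slide block
P=cloud(s);a=np.radians(-5.0);X=np.array([np.cos(a),np.sin(a)]);Y=np.array([-X[1],X[0]]);o=np.array([.5706,-.2102])
lx=(P[...,:2]-o)@X*1000;ly=(P[...,:2]-o)@Y*1000;z=P[...,2]*1000
m=(z>27)&(z<38)&(lx>-15)&(lx<20)&(abs(ly)<26);print('slide +x face lx',np.percentile(lx[m],[25,50,75]),m.sum())
print('predicted idx px in scene for lx -29',[np.round(proj(s,list(o+X*-.029+Y*y)+[.037]),1) for y in(.032,.04,.045)])
```

```text
[[232 220 181 157 151 150 149 150 153 154 142 101  66  71  78]
 [230 209 175 152 150 149 152 148 145 137 119  85  68  75  79]
 [221 196 155 143 148 147 148 146 138 115  89  72  72  76  80]
 [206 176 142 142 144 147 149 145 133 102  73  69  69  78  79]
 [198 166 135 136 144 144 143 141 126  91  67  69  72  75  83]
 [186 154 127 127 132 137 134 130 116  86  68  67  68  74  87]
 [179 144 116 119 122 125 124 122 106  82  69  64  70  82  93]
 [182 144 116 123 127 127 131 118 106  85  66  65  73  89  97]
 [177 139 120 132 139 141 138 130 111  82  64  65  78  93  98]
 [168 134 124 137 147 148 145 134 106  76  60  64  79  94  98]
 [182 149 136 144 145 147 143 127  96  65  63  67  86  94  97]
 [205 167 143 145 148 147 139 114  83  61  61  75  94  94  98]
 [216 173 150 148 143 142 132 102  69  60  65  78  92  93  98]
 [214 172 150 149 145 143 122  90  66  56  71  87  95  97  98]]
slide +x face lx [1.52417463 3.22584008 5.7345013 ] 73
predicted idx px in scene for lx -29 [array([240.9, 251.5]), array([243.3, 250.2]), array([244.8, 249.4])]
```

View pics/t8.png

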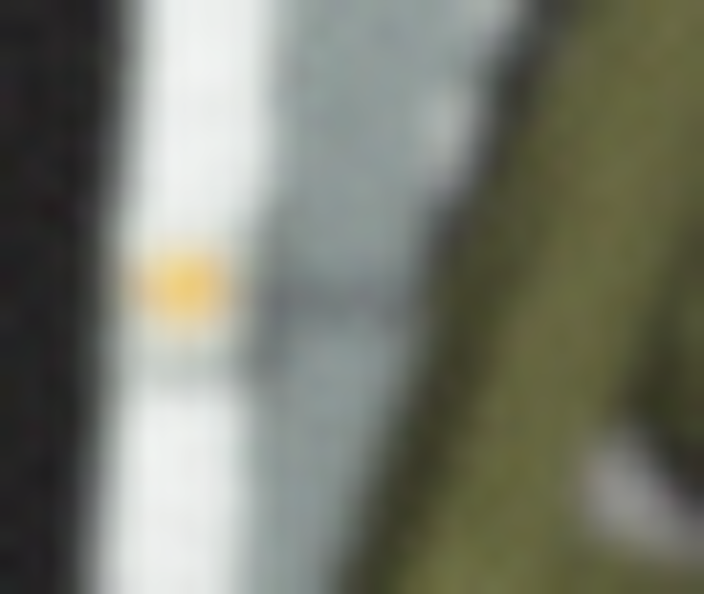

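View pics/s8.png

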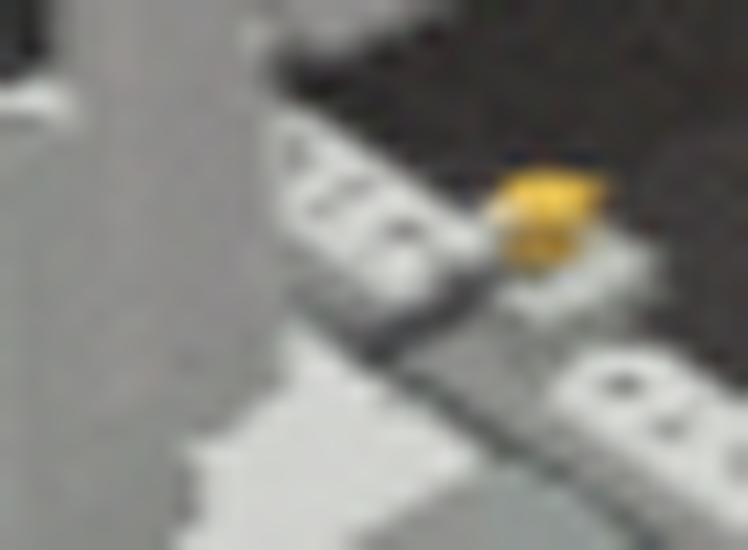

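In the top view, the pointer (cols 338–340, row ~226.2) and index (cols 341–343, row ~226.3) form one line, aligned to within about 1–2 mm. I'll hold briefly, recheck the stored block, and hand in.

```bash
python3 -m creep '[[[0,0,0],0,0],[[0,0,0],0,0],[[0,0,0],0,0],[[0,0,0],0,0],[[0,0,0],0,0]]' 55
python3 - <<'E'
from h import *
s=grab('scene');P=cloud(s);x,y,z=P[...,0],P[...,1],P[...,2]
m=(abs(x-.567)<.05)&(abs(y-.297)<.04)&(z>.09)&(z<.11);print('block top',m.sum(),np.median(P[m],0))
t=grab('top');P=cloud(t);x,y,z=P[...,0],P[...,1],P[...,2]
m=(abs(x-.567)<.05)&(abs(y-.297)<.04)&(z>.09)&(z<.11);q=(P[m][:,:2]*1000).astype(np.float32);print('top',m.sum(),cv2.minAreaRect(q),np.median(P[m][:,2]))
A=P[m];print('slopes',np.linalg.lstsq(np.c_[A[:,:2],np.ones(len(A))],A[:,2],rcond=None)[0][:2])
units(.5429,-.207,.072,85)
print(ctrl.hand_in())
E
```

```text
time_s: 13.0
ee_pos: [0.5438, -0.2072, 0.0738]
eef_rot: [3.138, 0.001, 1.483]
force: [10.7, -2.1, -4.1]
grip_width: 0.0116
block top 139 [0.57066945 0.29261449 0.09765541]
top 202 ((566.3287353515625, 296.0708923339844), (29.021934509277344, 59.37655258178711), 81.6248550415039) 0.0980888321334129
slopes [ 0.02278183 -0.00954882]
shift units [ 0.003 -0.019  0.036] twist -0.002 | pos [ 0.5438 -0.2072  0.0738] rpy [1.798e+02 5.000e-02 8.498e+01] t 13.1 w 0.0115 F [11.35 -2.31 -2.72] q6 -0.34
the job is handed in; nothing more can be done
None
```

I put the aluminium setting block down in the oblong pocket and let go. I then gripped the slide's pull plate, pulled it out about 77 mm to the pointer, and handed in at 13.1 s while still holding it. No verdict was reported.

**Block:** its top measured 98.1 mm above the bench (98 expected when seated). It is upright to within about 0.025 rad and about 1 mm from the pocket's measured middle.

**Slide:** the grip held steady at 11.5 mm opening against about 11 N of spring force. In the top view the index and pointer line up to within about 1–2 mm, and the tolerance is 5 mm.

**Disagreements and gaps:**
- The scene and top cameras differed by about 2 mm, with one rack face about 3 mm apart. I aimed between them, and the block went in without touching the rim.
- I estimated a 78 mm pull beforehand, and the tool's measured travel was about 77 mm. I left it because the picture showed the index level.
- Setting the block on the pocket floor briefly gave about 22 N vertically.
- I did not measure the bystanders again at the end. In the pictures I looked at, none of them had been touched.

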